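# Push the watercolour box home between the jars

## Task

Push the black watercolour box lengthwise through the narrow gap between the two jars, until its far end is flat against the light-wood stop behind them, and leave it there. Only push it along the table, do not lift or tip it, and leave the other things on the table where they are.

Things in the scene. Friction and masses are not known exactly. Their poses are not given: they have to be found in the camera images.
- paintbox: loose flat watercolour box, a rigid closed black block with coloured paint pans showing on its white top: 96 mm long (its x), 58 mm wide (its y), 22 mm high, about 0.25 kg (varies). Origin at the centre of its underside, so the origin lies on the table surface; z up. Its yaw relative to the station starts within 0.4 rad. It slides on the table with ordinary friction.
- station: fixed paint station of two jars and a stop bar. Origin on the table, at the middle of the gap between two round dark-wood collars (72 mm diameter, 16 mm high); the gap is 65 mm wide. +x points through the gap, away from the robot, to the stop; y runs from jar to jar. The paintbox starts before the gap (station x -135 to -105 mm, y within 60 mm). Fully home its origin is at station x = 70 mm.
- jar_amber (a point): fixed amber glass jar standing in its collar, at station x = 0, y = +68.5 mm. The point is on the table at the jar's axis. Jar 64 mm diameter, its steel lid's top 62 mm above the table
- jar_green (a point): fixed green glass jar standing in its collar, at station x = 0, y = -68.5 mm. The point is on the table at the jar's axis. Jar 64 mm diameter, its white lid's top 62 mm above the table
- stop (a point): fixed light-wood stop bar behind the jars. The point is on the table at the middle of its near face, at station x = 118 mm, y = 0. The bar is 120 mm long (station y), 22 mm thick, 26 mm high. The table from the paintbox to the stop is bare and flat
- brush: bystander, loose, to be left alone: a flat wooden brush, 190 mm long, 24 mm wide, 10 mm high, lying along its x; origin at the middle of its underside
- knife: bystander, loose, to be left alone: a palette knife, 190 mm long, 20 mm wide, 13 mm high, lying along its x; origin at the middle of its underside
- tube_red: bystander, loose, to be left alone: a paint tube with a red band, lying, about 100 mm long (x), 32 mm wide, 18 mm high; origin under its centre
- tube_blue: bystander, loose, to be left alone: a paint tube with a blue band, lying, about 100 mm long (x), 32 mm wide, 18 mm high; origin under its centre
- pigment: bystander, loose, to be left alone: a small yellow jar, 38 mm diameter, 42 mm high; origin at the centre of its underside
- dipper: bystander, loose, to be left alone: a small open aluminium cup, 52 mm diameter, 32 mm high; origin at the centre of its underside
- mug: bystander, loose, to be left alone: a blue mug, 76 mm diameter, 85 mm high, handle towards its +y; origin at the centre of its underside
- eraser: bystander, loose, to be left alone: a white eraser, 50 x 26 x 14 mm; origin at the centre of its underside
There are look-alikes about, which are no part of the job. Of the things like the paintbox, leave any that is purple or turquoise; of the rest the smaller one is meant.

How it is judged:
On the way:
1. the watercolour box is in the gap, lengthwise between the jars (x of paintbox in the frame of station between -0.03 and 0.03 m and y of paintbox in the frame of station between -0.012 and 0.012 m and angle between the x axis of paintbox and the x axis of station, either way round below 0.2 rad), for 0.05 s.
At the end, for the whole second after the job is handed in: The watercolour box lies at rest flat on the table behind the jars, its far end within 6 mm of the stop, within 15 mm of the middle of the gap's axis sideways and within 0.12 rad of square to the stop (x of paintbox in the frame of station between 0.064 and 0.074 m and y of paintbox in the frame of station between -0.015 and 0.015 m and angle between the x axis of paintbox and the x axis of station, either way round below 0.12 rad and height (world z) of paintbox below 0.004 m and angle between paintbox's own z axis and vertical below 0.06 rad and linear speed of paintbox below 0.01 m/s); the robot touches nothing.
It fails at once if the watercolour box is lifted (more than 8 mm) or tipped (more than 0.2 rad) (height (world z) of paintbox above 0.008 m or angle between paintbox's own z axis and vertical above 0.2 rad).
It fails at once if one of the other loose things on the table is moved more than 15 mm (distance of any of brush, knife, tube_red, tube_blue, pigment, dipper, mug, eraser from where it was at the start of the episode above 0.015 m).
It also fails if it takes over 72 s, if anything falls off the work surface, if the arm or the gripper's body presses on something with over 40 N, if the wrist force passes 120 N, or if a joint passes its speed limit or range.

## Robot

A 6-joint arm with a two-finger parallel gripper is mounted at the origin on the work surface. World frame = base frame: x ahead of the robot, y to its left, z up, the work surface at z = 0. Lengths are in m, angles in rad, forces in N, time in s.
With the tool pointing down it reaches from about 0.375 to 0.975 m from the base axis. Payload 3.8 kg.
Tool frame: the origin (TCP) lies midway between the tips of the shut fingers; the grasp point (between the pads) lies 19 mm behind it; z points along the fingers, y is the line along which they close (so a half turn about z gives the same grasp; the last joint's range is limited). The gripper opens to 88 mm and grips with 3 to 60 N. Pads are 18 mm wide; open, the fingers measure 123 mm over their backs; the gripper's body (75 mm by 187 mm) begins 45 mm behind the grasp point.
Start: joints at [1.085, 0.264, 1.604, -0, 1.274, -0.037], TCP at [0.293, 0.608, 0.239] pointing down, gripper open.
Joint ranges: [-2.63, 2.63], [-0.94, 2.18], [0.31, 2.57], [-1.31, 4.45], [0, 2.66], [-2.55, 2.55]. Speed limits (rad/s): [2.57, 2.57, 3.14, 3.14, 3.14, 3.14].

## Interface

Orientations are given as a rotation vector (axis times angle).
In Python, from cell import manip, inverse_kinematics, cams, order gives the robot as it stands. Calls block until the motion is done:
- manip.move_pose(position, orientation): joint-space move of the TCP to a pose.
- manip.move_linear(position, rate=0.15, rot=None): straight line of the TCP; rot=None keeps the orientation; rate is the mean speed in m/s.
- manip.set_joints(angles): joint-space move.
- manip.set_gripper(opening, force=None): finger opening in m; force is the grip in N (None keeps the last); returns when the fingers have stopped.
- manip.dwell(seconds).
- inverse_kinematics(position, orientation): joint angles nearest the present ones, or None.
- manip.state(): the state.
- cams.capture(name): name is "scene" or "side" or "wrist"; returns a dict with "image" (420x560x3 uint8, blue, green, red), "z_map" (420x560 float32, m along the optical axis (not along the pixel's ray), 0 where there is no reading), "intrinsics" (3x3 intrinsics, pixels), "position" and "orientation" of the camera in the world; the wrist camera has in their place "T_tool_cam" (4x4, takes a point from camera to tool coordinates, whose origin is the TCP and whose axes are the flange's). Camera axes: x right, y down, z forward; pixel columns grow to the right and rows downward; lengths in m; the calibration is good to about 2 mm. A picture is of the moment at which its call begins: read the wrist's pose just before it.
A pose or a line that the arm cannot do raises manip.IKError and nothing moves.
- order.close_job(): hands the job in; it is judged then, once.
The state is a dict: "clock": time; "joint_pos": joint angles; "joint_velocities": joint speeds; "tau": joint torques, N m; "tool_pos": TCP position; "tcp_rot": TCP orientation; "contact_force": force on the tool from outside, world axes, zero at the start; "moment": the same for the moment, N m; "gripper_width": finger opening in m; "grasp_force": force on a finger pad.
Only numpy, scipy, OpenCV 4.12 (cv2) and the standard library are available. Lean on these libraries where they do the work, as an engineer would, in place of code of your own. Each camera call takes 0.05 s, during which the arm holds its last target. There are 200 camera calls.

## Working session

There is one attempt and no reset: what is moved stays moved. The work goes in short steps, each a Python script; the robot and the scene stay as the last script left them, time stands still between calls to the robot, and variables do not carry over. Pictures are saved under pics/ and viewed, at most 10 in all, crops included, and the job is handed in when it is done.

```bash
ls; mkdir -p pics
cat > h.py <<'E'
import numpy as np, cv2
from scipy.spatial.transform import Rotation as R
from cell import manip, inverse_kinematics, cams, order
def cap(n):
    s=manip.state(); c=cams.capture(n)
    if n=="wrist":
        T=np.eye(4);T[:3,:3]=R.from_rotvec(s["tcp_rot"]).as_matrix();T[:3,3]=s["tool_pos"]
        c["T"]=T@np.array(c["T_tool_cam"])
    else:
        T=np.eye(4);o=np.array(c["orientation"])
        T[:3,:3]=o if o.shape==(3,3) else R.from_rotvec(o).as_matrix()
        T[:3,3]=c["position"];c["T"]=T
    return c
def cloud(c):
    z=c["z_map"];K=np.array(c["intrinsics"]);v,u=np.indices(z.shape)
    p=np.stack([(u-K[0,2])/K[0,0]*z,(v-K[1,2])/K[1,1]*z,z],-1)
    p=p@c["T"][:3,:3].T+c["T"][:3,3]; p[z==0]=np.nan
    return p
E
python3 - <<'E'
from h import *
a=cap("scene");b=cap("side")
for n,c in(("scene",a),("side",b)):
    cv2.imwrite(f"pics/{n}0.png",c["image"]);print(n,c["orientation"],c["position"])
    np.savez(f"{n}0.npz",im=c["image"],p=cloud(c))
s=manip.state();print(s["tool_pos"],s["tcp_rot"],s["clock"])
E
```

```text
pics
scene [-1.46412358 -2.19487407  0.7714917 ] [1.14564581 0.294773   0.88666894]
side [-2.40293893  0.30233657 -0.12311269] [ 0.36864442 -0.57585612  0.75447388]
[0.2926099  0.60758318 0.23754066] [-6.98986833e-01 -3.06234222e+00  2.95879414e-03] 0.1
```

View pics/scene0.png

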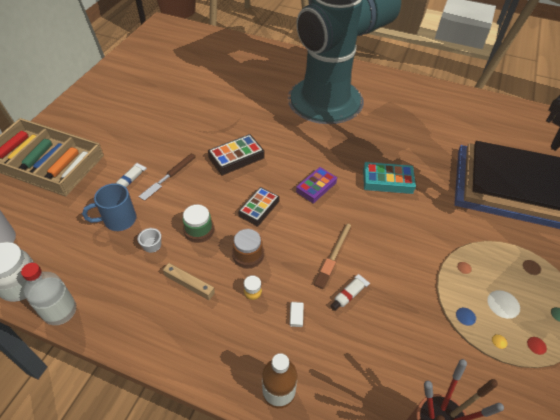

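View pics/side0.png

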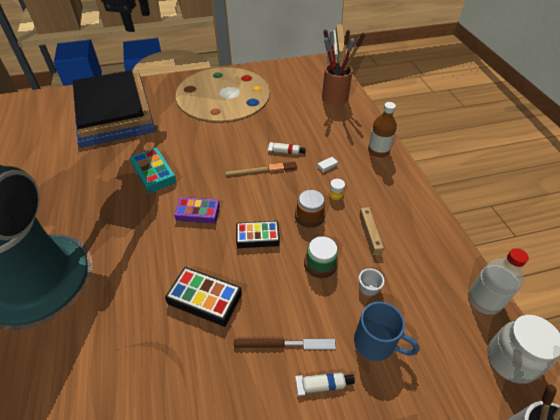

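In the scene image, the box-like things are: large black (236,153), small black (259,205), purple (317,184) and turquoise (388,177). Purple and turquoise are ruled out, and the smaller of the two black ones is at (259,205), which is (258,234) in the side view. It lies just before the jars: green (197,222) and amber (248,247). The stop is at (189,281). Next I'll confirm this in a crop and measure.

```bash
cat > meas.py <<'E'
from h import *
def rect(p,lo,hi,c,r):
    m=(p[...,2]>lo)&(p[...,2]<hi)&(np.hypot(p[...,0]-c[0],p[...,1]-c[1])<r)
    q=p[m][:,:2].astype(np.float32); return q
def boxfit(q):
    (cx,cy),(w,h),a=cv2.minAreaRect(q.astype(np.float32))
    if w<h: w,h,a=h,w,a+90
    return np.round([cx,cy,w,h,(np.deg2rad(a)+np.pi/2)%np.pi-np.pi/2],4)
E
python3 - <<'E'
from meas import *
px={"scene":dict(box=(259,205),green=(197,215),amber=(247,239),stop=(189,281),big=(236,153)),"side":dict(box=(258,229),green=(322,247),amber=(311,200),stop=(371,231),big=(204,290))}
for n in px:
    d=np.load(n+"0.npz");p=d["p"]
    for k,(u,v) in px[n].items():
        c=p[v,u]
        lo,hi,r={"box":(.016,.028,.062),"green":(.055,.068,.04),"amber":(.055,.068,.04),"stop":(.02,.032,.07),"big":(.016,.04,.09)}[k]
        q=rect(p,lo,hi,c,r); 
        print(n,k,c.round(4),len(q),boxfit(q),q.mean(0).round(4))
im=np.load("scene0.npz")["im"][120:310,120:330];cv2.imwrite("pics/crop.png",cv2.resize(im,None,fx=3,fy=3,interpolation=cv2.INTER_CUBIC))
E
```

```text
scene box [ 0.4843 -0.0059  0.0232] 765 [ 0.4781 -0.0086  0.0982  0.0596 -0.1863] [ 0.4814 -0.0075]
scene green [ 0.5952 -0.1092  0.0613] 428 [ 0.5936 -0.1126  0.0588  0.0542  0.4934] [ 0.5958 -0.1116]
scene amber [0.6097 0.0209 0.0578] 489 [0.6138 0.0227 0.0576 0.0559 1.0337] [0.6146 0.0238]
scene stop [ 0.7354 -0.0572  0.0246] 549 [ 0.7308 -0.0628  0.1214  0.024   1.4442] [ 0.7319 -0.0608]
scene big [ 0.3474 -0.1318  0.0275] 1188 [ 0.3406 -0.1358  0.131   0.0833 -0.6232] [ 0.3462 -0.1327]
side box [ 0.4823 -0.0071  0.023 ] 930 [ 0.4796 -0.0119  0.0957  0.0617 -0.193 ] [ 0.4783 -0.0151]
side green [ 0.5927 -0.1167  0.0636] 543 [ 0.5942 -0.1174  0.0573  0.0561 -1.1206] [ 0.5935 -0.1184]
side amber [0.6114 0.0147 0.0619] 414 [0.613  0.0194 0.0581 0.0548 1.2638] [0.6122 0.0166]
side stop [ 0.7255 -0.0768  0.0258] 432 [ 0.7312 -0.0674  0.118   0.023   1.4372] [ 0.7299 -0.0708]
side big [ 0.3431 -0.1371  0.0314] 2547 [ 0.34   -0.1397  0.1317  0.0802 -0.6341] [ 0.341  -0.1451]
```

View pics/crop.png

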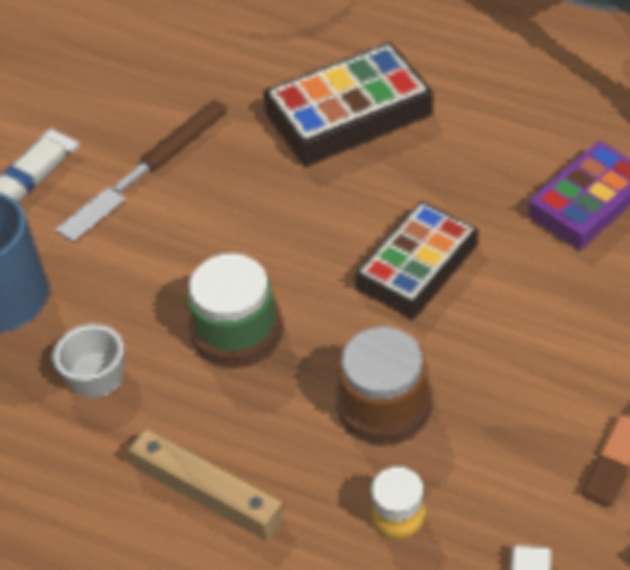

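The crop confirms it: the small black box measures about 96 x 60 mm, against 131 mm for the other. It sits at station x≈-128 mm, y≈+20 mm, with a relative yaw of about -0.055 rad. I'll straddle it with the open fingers and nudge it onto the axis, then push from behind with nearly closed fingers.

```bash
cat >> h.py <<'E'
ST=np.array([.6037,-.0470]); YAW=-.135
ex=np.array([np.cos(YAW),np.sin(YAW)]); ey=np.array([-ex[1],ex[0]])
def w(x,y,z): return np.r_[ST+x*ex+y*ey,z]
def st(p): d=np.array(p)[:2]-ST; return d@ex,d@ey
def rot(yaw):  # tool down, tool y along +/- direction yaw+90deg
    y=np.array([-np.sin(yaw),np.cos(yaw),0]);z=np.array([0,0,-1.])
    best=None
    for s in(1,-1):
        v=R.from_matrix(np.c_[np.cross(s*y,z),s*y,z]).as_rotvec()
        j=inverse_kinematics([.48,-.01,.2],v)
        if j is not None and (best is None or abs(j[5])<best[0]): best=(abs(j[5]),v)
    return best[1]
E
python3 - <<'E'
from meas import *
p=np.load("side0.npz")["p"];print("mug rim",st(p[312,382]),p[312,382],"dipper",st(p[278,371]),"pigment",st(p[184,338]))
r=rot(-.19)
b=w(-.1285,.0196,0)
manip.set_gripper(.088)
manip.move_pose([b[0],b[1],.2],r)
c=cap("wrist");cv2.imwrite("pics/w1.png",c["image"]);q=cloud(c)
s=rect(q,.016,.028,b,.062);f=boxfit(s) if len(s) else None
print(len(s),f, f is not None and st(f[:2]),manip.state()["tool_pos"],manip.state()["clock"],manip.state()["joint_pos"])
for n,(x,y,r_) in dict(g=(0,-.0685,.045),a=(0,.0685,.045)).items():
    k=rect(q,.055,.068,w(x,y,0),r_)
    if len(k)>5: print(n,len(k),st(boxfit(k)[:2]),boxfit(k))
E
```

```text
mug rim (np.float64(0.08209470432544323), np.float64(-0.2218671386360066)) [ 0.65518658 -0.27789759  0.05477312] dipper (np.float64(0.09838870534782398), np.float64(-0.12064157232336868)) pigment (np.float64(0.07847129073689503), np.float64(0.1255611315608057))
4988 [ 0.478  -0.0108  0.096   0.058  -0.1847] (np.float64(-0.12942846659087773), np.float64(0.018952626095980946)) [ 0.47928334 -0.00969344  0.20012411] 2.675 [-7.23173412e-02 -8.28441728e-02  2.05338673e+00  1.98437192e-04
  1.17080647e+00 -1.45413307e+00]
g 930 (np.float64(-0.017364999204459733), np.float64(-0.06533159115335485)) [ 0.5777 -0.1094  0.0539  0.0254  1.3309]
a 1355 (np.float64(-0.014024721902772853), np.float64(0.068334158190102)) [0.599  0.0226 0.0568 0.0318 1.3853]
```

View pics/w1.png

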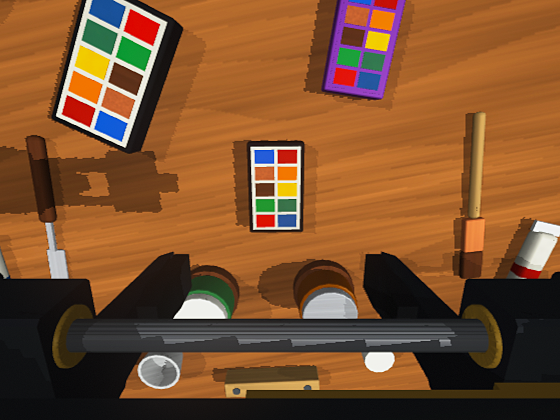

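The wrist view agrees: box at (275,187), 96.0 x 58.0 mm, with nothing in the fingers' way. Now I'll straddle it and nudge it over.

Run:
```python
from meas import *
f=[.478,-.0108]; r=rot(-.185); rs=rot(YAW); Z=.010
manip.move_pose([*f,.06],r)
manip.move_linear([*f,Z],rate=.05)
manip.set_gripper(.061,force=5)
S=manip.state();print(S["gripper_width"],S["contact_force"])
manip.move_linear(w(-.1294,0,Z),rate=.03,rot=rs)
S=manip.state();print(st(S["tool_pos"]),S["contact_force"])
manip.set_gripper(.088); manip.move_linear(w(-.1294,0,.08),rate=.08)
manip.move_pose(w(-.20,0,.2),rs)
c=cap("wrist");cv2.imwrite("pics/w2.png",c["image"]);q=cloud(c)
b=boxfit(rect(q,.016,.028,w(-.1294,0,0),.062));print("box",b,st(b[:2]),b[4]-YAW)
b=boxfit(rect(q,.019,.032,w(.129,0,0),.07)) if len(rect(q,.019,.032,w(.129,0,0),.07))>20 else None;print("stop",b)
for n,y in dict(g=-.0685,a=.0685).items():
    k=rect(q,.058,.068,w(0,y,0),.045)
    if len(k)>5: print(n,len(k),(k-ST)@ey@np.ones(len(k))/len(k),st(boxfit(k)[:2]))
print(manip.state()["clock"])
```

```text
0.06077847276763154 [-0.41425133  0.49393327 -0.47241613]
(np.float64(-0.12943044588995029), np.float64(-0.0003403646586847245)) [ 0.76188639 -0.06714972 -0.66869847]
box [ 0.4753 -0.0286  0.0963  0.058  -0.1383] (np.float64(-0.12970819264919917), np.float64(0.0009511885608201561)) -0.0032999999999999974
stop None
g 1795 -0.06821409147487412 (np.float64(-0.0020132489164949134), np.float64(-0.06839325133958929))
a 1664 0.06757200725629331 (np.float64(-0.005373257058821642), np.float64(0.06779364357061674))
8.05
```

View pics/w2.png

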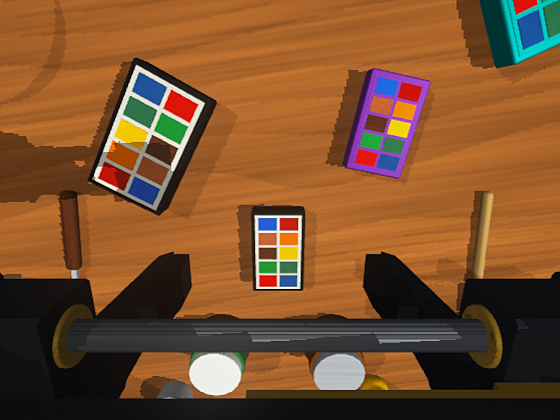

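The box (278,250) is now square to the gap between the lids (216,373) and (340,371), about 1 mm off the axis. Now the push from behind, with a check before the gap.

Run:
```python
from meas import *
rs=rot(YAW); Z=.010
manip.set_gripper(.014)
manip.move_linear(w(-.205,0,Z),rate=.12,rot=rs)
manip.move_linear(w(-.120,0,Z),rate=.04)
for x in np.arange(-.115,-.034,.005):
    manip.move_linear(w(x,0,Z),rate=.04); F=manip.state()["contact_force"]
    fx,fy=F[:2]@ex,F[:2]@ey; print(round(x,3),round(fx,1),round(fy,1),end="; ")
    if fx<-12 or abs(fy)>8: print("STOP");break
for n in("scene","side"):
    c=cap(n);cv2.imwrite(f"pics/{n}1.png",c["image"]);
    b=boxfit(rect(cloud(c),.016,.0275,w(x+.057,0,0),.062));print(n,b,st(b[:2]),b[4]-YAW)
print(manip.state()["clock"])
a=[cv2.imread(f"pics/{n}1.png") for n in("scene","side")]
cv2.imwrite("pics/pair1.png",np.hstack([cv2.resize(a[0][150:310,140:300],(400,400)),cv2.resize(a[1][150:310,220:380],(400,400))]))
```

```text
-0.115 -0.1 -0.1; -0.11 0.1 -0.0; -0.105 0.2 -0.2; -0.1 -0.0 -0.6; -0.095 -0.0 -0.1; -0.09 0.3 0.2; -0.085 0.0 -0.2; -0.08 -0.3 0.3; -0.075 -0.4 0.4; -0.07 0.5 -0.6; -0.065 1.0 -0.2; -0.06 -0.5 0.4; -0.055 -0.5 0.0; -0.05 -0.7 -0.3; -0.045 0.6 -0.8; -0.04 0.5 -0.5; -0.035 0.2 0.5; scene [ 0.6274 -0.0533  0.1155  0.105   0.4102] (np.float64(0.024332280508894022), np.float64(-0.0030528880157145045)) 0.5452
side [ 0.6492 -0.0399  0.0855  0.0575  1.4392] (np.float64(0.04413041936165474), np.float64(0.013159258602386639)) 1.5742
17.9917
```

View pics/pair1.png

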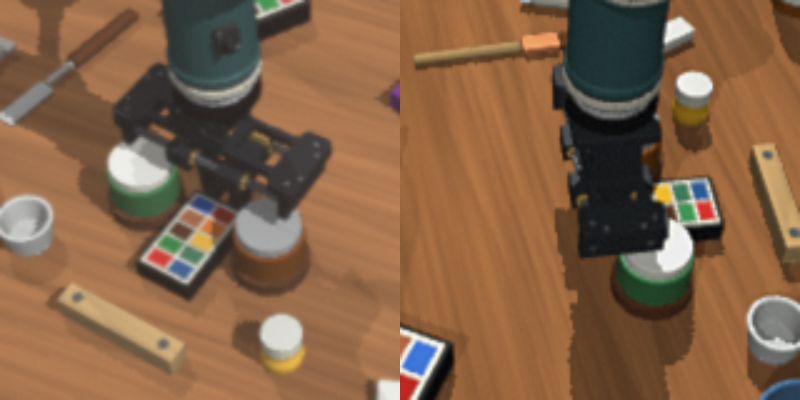

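The box is through the gap and straight, between the lids, with the stop ahead. I'll push on to the stop with force checks.

Run:
```python
from meas import *
Z=.010
xs=np.r_[np.arange(-.030,.003,.005),np.arange(.005,.0201,.001)]
for x in xs:
    manip.move_linear(w(x,0,Z),rate=.025); manip.dwell(.05); F=manip.state()["contact_force"]
    fx,fy=F[:2]@ex,F[:2]@ey; print(round(x,3),round(fx,1),round(fy,1),end="; ")
    if abs(fx)>6 or abs(fy)>8: print("STOP");break
manip.move_linear(w(x-.02,0,Z),rate=.05)
manip.move_linear(w(x-.02,0,.10),rate=.1)
manip.move_pose(w(-.17,0,.25),rot(YAW))
for n in("scene","side"):
    c=cap(n);cv2.imwrite(f"pics/{n}2.png",c["image"]);q=cloud(c)
    k=rect(q,.016,.0275,w(.070,0,0),.062);e=(k-ST)@np.c_[ex,ey];k=k[(e[:,0]<.113)&(e[:,0]>.005)&(abs(e[:,1])<.04)]
    b=boxfit(k);print(n,b,st(b[:2]),b[4]-YAW)
    s=rect(q,.021,.032,w(.129,0,0),.07);e=(s-ST)@np.c_[ex,ey];s=boxfit(s[e[:,0]>.119]);print("stop",s,st(s[:2]))
print(manip.state()["clock"])
a=[cv2.imread(f"pics/{n}2.png") for n in("scene","side")]
cv2.imwrite("pics/pair2.png",np.hstack([cv2.resize(a[0][190:310,140:260],(400,400)),cv2.resize(a[1][160:300,270:410],(400,400))]))
```

```text
-0.03 0.0 0.4; -0.025 -0.6 -0.1; -0.02 -1.1 0.2; -0.015 -0.7 0.7; -0.01 -0.4 -0.6; -0.005 -0.0 -0.9; 0.0 -1.0 -0.0; 0.005 -0.2 0.2; 0.006 -2.9 0.3; 0.007 -2.8 0.0; 0.008 -0.1 -0.2; 0.009 -1.6 -0.1; 0.01 -0.4 0.1; 0.011 -0.8 -0.0; 0.012 -3.9 0.3; 0.013 -7.2 0.7; STOP
scene [ 0.6698 -0.0577  0.0921  0.0697 -0.1277] (np.float64(0.06693869432039919), np.float64(-0.0017062246863029495)) 0.007300000000000001
stop [ 0.732  -0.0623  0.1204  0.0203  1.4304] (np.float64(0.1291918725519559), np.float64(0.0021071465348132005))
side [ 0.6708 -0.0557  0.0915  0.0617 -0.1509] (np.float64(0.06766041502958904), np.float64(0.00041016828711349697)) -0.015899999999999997
stop [ 0.7321 -0.0659  0.1214  0.0214  1.4361] (np.float64(0.12977548780470277), np.float64(-0.0014466392264224374))
26.1833
```

View pics/pair2.png

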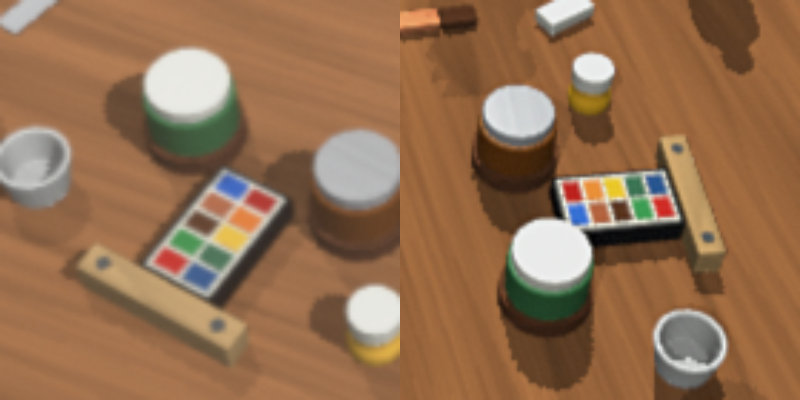

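Both views show the box's far end flush with the stop and square to it, and the robot is clear. The force rose exactly where contact was expected.

```bash
python3 -c "
from h import *
print(order.close_job())"
```

```text
the job is handed in; nothing more can be done
None
```

The small black watercolour box was pushed lengthwise through the gap and is flat against the light-wood stop, roughly centred and square; nothing else was touched that I could see, and the job is handed in, though no verdict came back.

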